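# Dock the radio unit and hold a field probe in its shield port

## Robot

A 6-joint arm with a two-finger parallel gripper is mounted at the origin on the work surface. World frame = base frame: x ahead of the robot, y to its left, z up, the work surface at z = 0. Lengths are in mm, angles in rad, forces in N, time in s.
With the tool pointing down it reaches from about 250 to 800 mm from the base axis. Payload 3.9 kg.
Tool frame: the origin (TCP) lies on the mounting face of the last link; the fingertips stand ctrl.tip_extent ahead of it and the grasp point (between the pads) lies 155 mm ahead of it (ctrl.tip_extent is the distance from the TCP to the fingertips, in mm); z points along the fingers, y is the line along which they close (so a half turn about z gives the same grasp; the last joint's range is limited). The gripper opens to 85 mm and grips with 20 to 120 N. Pads are 22 mm wide; open, the fingers measure 114 mm over their backs; the gripper's body (76 mm by 85 mm) begins 54 mm behind the grasp point. The pads swing forward as they close: fully open they stand 13 mm farther back than shut.
Start: joints at [-1.316, 0.26, -0.138, 1.173, 0, 1.571], TCP at [132.323, -508.042, 404.704] pointing down, gripper open.
Joint ranges: [-2.78, 2.78], [-0.83, 1.72], [-1.28, 1.37], [-1.9, 2.12], [-1.57, 1.48], [-3.14, 3.14]. Speed limits (rad/s): [2.57, 2.57, 3.14, 3.14, 3.14, 3.14].

## Interface

Orientations are given as a unit quaternion [w, x, y, z].
In Python, from plant import ctrl, vision gives the robot as it stands.
- The arm moves only by the shell command python3 -m handwheel 'ROWS' [FORCE]. ROWS is a JSON object of lists of equal length, an entry for each row: "jaw": the gripper command: -1 is fully open, 1 is shut, values between are in proportion; "offset": the shift along the tool's x, y, z in units of 30 mm (1.0 is 30 mm), a list of three; "spin": the turn about the tool's z in units of 8 degrees (1.0 is 8 degrees). A call has 1 to 20 rows; each row is the pose to reach, as a shift and turn from the pose commanded when the call began, along the tool's axes at that moment; what a row does not reach only later rows make up. A row lasts 1/10 s, in which the tool goes at most 50 mm and 8.59 degrees, less where a joint would pass 70% of its speed; a pose out of reach is approached as far as the arm can. A call with a gripper value outside its range is refused whole. The fingers move at their own pace and stop on an object; FORCE is the grip in N (left out, the last holds). Time passes only in rows, so rows that repeat a pose let the fingers close. It gives the time, the measured TCP pose, the force, the opening and the grip force at its end, in the units of the state.
- ctrl.observe(): the state, without advancing time (a new reading comes with each control period).
- vision.get_image(name): name is "scene" or "top" or "wrist"; returns a dict with "image" (400x640x3 uint8, red, green, blue), "camera_matrix" (3x3 intrinsics, pixels), "dist" ([k1, k2, p1, p2, k3] as OpenCV has them; the pictures are not rectified), "rvec" (rotation vector, rad) and "tvec" (3), from world to camera coordinates, as OpenCV has them; the wrist camera has in their place "tool_from_camera" (4x4, takes a point from camera to tool coordinates, whose origin is the TCP and whose axes are the flange's). Camera axes: x right, y down, z forward; pixel columns grow to the right and rows downward; lengths in mm; the calibration is good to about 2 mm. A picture is of the moment at which its call begins: read the wrist's pose just before it. There is no depth.
- ctrl.close_job(): hands the job in; it is judged then, once.
The state is a dict: "clock": time; "q": joint angles; "qd": joint speeds; "joint_efforts": joint torques, N m; "tool_pos": TCP position; "eef_rot": TCP orientation; "wrist_force": force on the tool from outside, world axes, zero at the start; "ft_torque": the same for the moment, N m; "grip_width": opening from 0.0 (shut) to 1.0 (fully open); "finger_force": force on a finger pad.
Only numpy, scipy, OpenCV 4.12 (cv2) and the standard library are available. Lean on these libraries where they do the work, as an engineer would, in place of code of your own. Each camera call takes 0.05 s, during which the arm holds its last target. There are 200 camera calls.

## Task

Slide the shielded radio unit along the bench into the test dock until it sits fully home against the contact head. Then take the cordless field probe out of its holder, lower its stem upright down the tubular port of the unit's shield until the lower edge of the black sleeve is level with the tube's mouth, never letting the probe touch the unit, and finish holding it there in the gripper, still and centred, clear of tube wall and board, with the unit still home. Leave the other things on the bench where they are.

Things in the scene. Friction and masses are not known exactly. Their poses are not given: they have to be found in the camera images.
- unit: Loose radio unit, 0.35 to 0.6 kg: aluminium tray 120 (x) x 100 (y) mm, rim 22 mm high, green board in it (top 15 mm above the bench), on that a steel shield can 66 x 56 mm, lid at 37 mm, with an upright brass tube (the port). Origin: centre of its underside. +x: leading face with dark connector slot, goes into the dock; z up. Starts 150-210 mm short of home, up to 15 mm off line and 0.25 rad askew
- unit_port (a point): Centre of the mouth of the brass port tube, 58 mm above the bench, at x -8, y +10 mm in the unit's frame; axes as the unit's. Bore 20 mm, outside 24 mm, 21 mm tall above the lid; the bore goes on through the 3 mm lid into the hollow can; the board lies 43 mm below the mouth
- unit_rear (a point): Middle of the unit's plain rear face, 11 mm above the bench: the face to push, 100 mm wide and 22 mm tall
- dock: Test dock, fixed: grey contact head 36 x 150 x 34 mm with spring contacts (no felt resistance) and in front of it two aluminium guide cheeks, 18 mm high, 108 mm apart inside, splayed ends reaching 85 mm from the head and opening to about 130 mm. Origin: centre of the head's underside. x: from the open mouth to the head, the way the unit slides in (head's face at x = -18 mm); z up
- dock_seat (a point): Where the unit's origin (unit) lies when it is fully home, at bench height, on the dock's centre line 78 mm in front of the dock's origin; axes as the dock's. The unit home has its axes along these, and its rear 35 mm stick out of the cheeks
- holder: Probe holder, fixed: steel disc 76 mm diameter with an upright aluminium tube (19 mm outside, 13 mm bore) whose top is 80 mm above the bench. Origin: centre of its underside. It stands on the robot's right, nearer or farther, its place exchanged at random with the spool's
- probe: Loose cordless field probe, 90 g, 165 mm long, tip down in the holder (tip 15 mm above the bench). Grey handle, 22 mm along its x by 16 mm along its y, from 65 to 165 mm above the tip, its foot resting on the holder's tube; below it the stem: black sleeve, 9 mm diameter, down to 34 mm, then bare steel, 7 mm. Must rise 65 mm to clear the holder. Origin: the tip; z up along the stem
- probe_tip (a point): Lower end of the probe's stem (the probe's origin)
- probe_sleeve (a point): Lower edge of the black sleeve on the stem's axis, 34 mm above the tip
- probe_grip (a point): Place to grip the handle, on its axis 125 mm above the tip (140 mm above the bench at the start)
- spool: Bystander: solder spool, 54 mm diameter, 48 mm high, upright; origin: centre of its underside
- cleaner: Bystander: steel tin with brass turnings, 90 mm diameter at its foot, 46 mm high; origin: centre of its underside
- board: Bystander: loose green circuit board 120 x 95 mm lying flat, about 12 mm high; origin: centre of its underside
- flux: Bystander: white bottle, 44 mm diameter, 95 mm high; origin: centre of its underside
- tweezers: Bystander: steel tweezers 120 mm long lying along their x axis, 9 mm high; origin: middle of their underside
- screwdriver: Bystander: screwdriver lying along its x axis, about 200 mm long; origin: on its underside
- bin: Bystander: black open parts bin 90 x 70 x 35 mm; origin: centre of its underside

How it is judged:
By the outcome, as a careful person would: the job done as asked, in the order asked, and still so for the second after the job is handed in, while the arm keeps its last pose, push and grip.
It also fails if it takes over 67 s, if anything falls off the work surface, if the arm or the gripper's body presses on something with over 40 N, if the wrist force passes 120 N, or if a joint passes its speed limit or range.

## Working session

There is one attempt and no reset: what is moved stays moved. The work goes in short steps, Python scripts to look and compute and a shell command to move; the robot and the scene stay as the last step left them, time stands still between calls to the robot, and variables do not carry over. Pictures are saved under pics/ and viewed, at most 10 in all, crops included, and the job is handed in when it is done.

```bash
ls; mkdir -p pics; python3 - <<'E'
from plant import ctrl,vision
import cv2
print(ctrl.tip_extent, ctrl.observe())
for n in ("top","scene"):
    d=vision.get_image(n); cv2.imwrite(f"pics/{n}0.png",d["image"][:,:,::-1])
    print(n,d["camera_matrix"].tolist(),d["dist"],d["rvec"],d["tvec"])
E
```

```text
pics
173.4 {'clock': 0.0, 'q': array([-1.31597010e+00,  2.60712502e-01, -1.39407072e-01,  1.17269369e+00,
       -8.10835203e-06,  1.57081841e+00]), 'qd': array([-6.28576459e-04, -6.31743510e-05, -1.56350633e-03, -5.73641817e-05,
        7.61486695e-04, -1.78537335e-03]), 'joint_efforts': array([-6.05920086e-04, -4.05675495e+01,  2.53922260e+01,  1.86116580e-02,
       -2.54158465e-05,  2.60672465e-06]), 'tool_pos': array([ 132.25173259, -507.70996928,  403.83524177]), 'eef_rot': array([-9.99775259e-04,  9.91894822e-01,  1.27057644e-01, -1.32176839e-04]), 'wrist_force': array([-0.98063938, -0.62045586, -0.00535209]), 'ft_torque': array([ 0.03005044, -0.05533841,  0.01188426]), 'finger_force': 0.0, 'grip_width': 0.9973880433371958}
top [[505.378163741928, 0.0, 318.62114257977646], [0.0, 505.378163741928, 192.89249808179486], [0.0, 0.0, 1.0]] [-0.11803442  0.          0.          0.          0.        ] [ 2.13699523 -2.08695059  0.21614051] [ -22.20790946  579.0590071  1375.87336187]
scene [[464.3027874170556, 0.0, 316.1907602908201], [0.0, 464.3027874170556, 205.01967714983869], [0.0, 0.0, 1.0]] [-0.08544213  0.          0.          0.          0.        ] [ 2.36402573  0.89437354 -0.28210947] [-439.78497106 -250.14443977 1380.87719533]
```

View pics/top0.png

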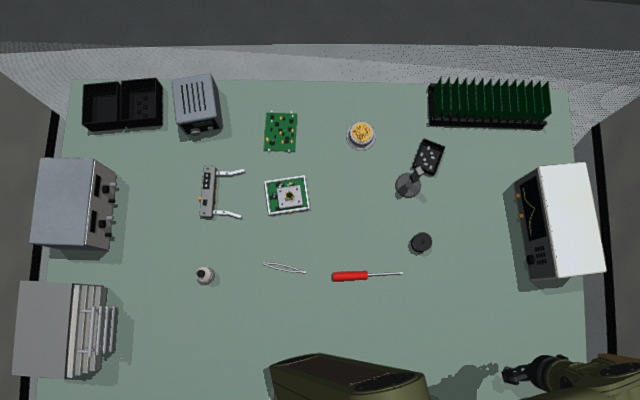

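View pics/scene0.png

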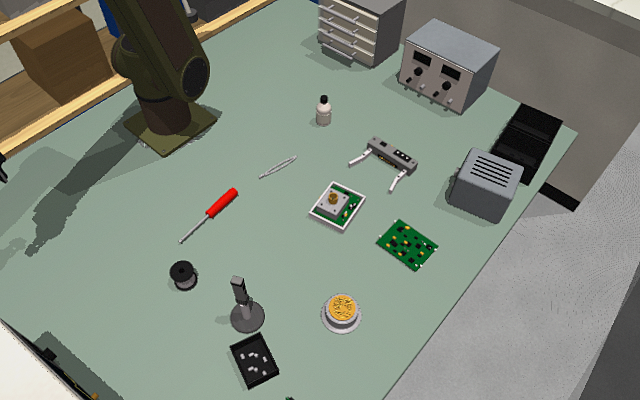

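The top view shows the dock near (208,190) opening to the right, the unit at (288,195), the holder disc at (408,186) with the probe leaning away by perspective to (425,165), and the spool at (421,242). In the scene view the unit is at (338,205), the dock at (392,155) and the probe at (240,290). I'll enlarge the unit, dock and holder.

```bash
cat > h.py <<'E'
import numpy as np, cv2
from plant import ctrl, vision
from scipy.spatial.transform import Rotation as R
def cam(n):
    d=vision.get_image(n) ; return d
def ray(d,px):
    u=cv2.undistortPoints(np.array([[px]],float),d["camera_matrix"],d["dist"])[0,0]
    Rm=cv2.Rodrigues(np.array(d["rvec"],float))[0]; t=np.array(d["tvec"],float).ravel()
    return -Rm.T@t, Rm.T@np.array([u[0],u[1],1.])
def at(d,px,z):
    c,v=ray(d,px); return (c+v*(z-c[2])/v[2])
def proj(d,P):
    return cv2.projectPoints(np.array(P,float).reshape(-1,3),np.array(d["rvec"],float),np.array(d["tvec"],float),d["camera_matrix"],d["dist"])[0].reshape(-1,2)
def crop(d,x0,y0,w,h,k):
    return cv2.resize(d["image"][y0:y0+h,x0:x0+w,::-1],None,fx=k,fy=k,interpolation=cv2.INTER_CUBIC)
def wristcam(d,st):
    T=np.eye(4);q=st["eef_rot"];T[:3,:3]=R.from_quat([q[1],q[2],q[3],q[0]]).as_matrix();T[:3,3]=st["tool_pos"]
    M=np.linalg.inv(T@d["tool_from_camera"]); d["rvec"]=cv2.Rodrigues(M[:3,:3])[0]; d["tvec"]=M[:3,3]; return d
E
python3 - <<'E'
from h import *
d=cam("top")
# two crops stacked
a=crop(d,190,150,130,80,6)
cv2.imwrite("pics/c1.png",a)
b=crop(d,385,130,70,130,4); s=cam("scene"); c=crop(s,165,250,110,130,4)
b=np.hstack([b,c]); cv2.imwrite("pics/c2.png",b); print(a.shape,b.shape)
E
```

```text
(480, 780, 3) (520, 720, 3)
```

View pics/c1.png

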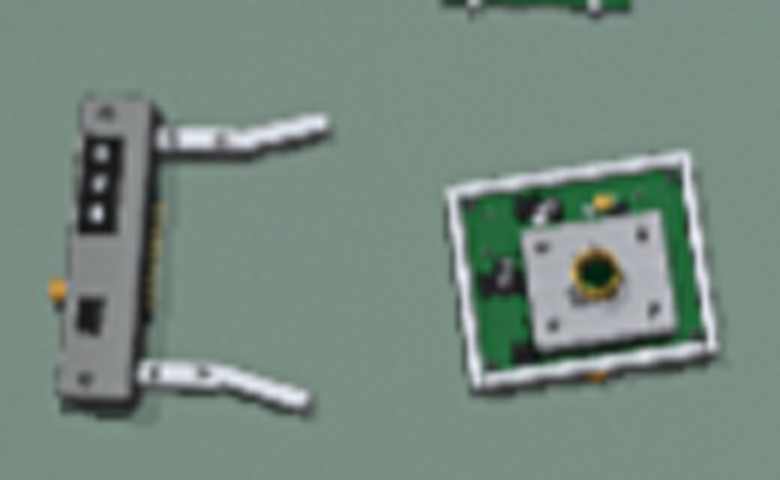

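View pics/c2.png

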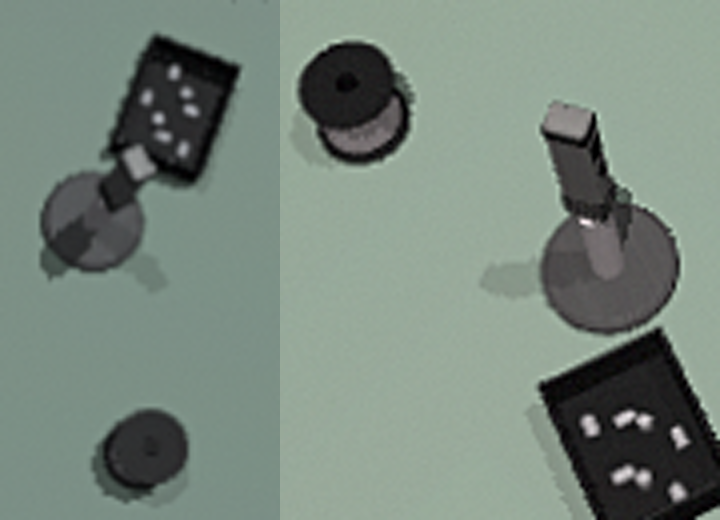

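The crops show: c1 — dock head top corners ≈(82,96),(155,100),(133,402),(58,396); unit rim corners (448,188),(688,152),(718,352),(474,390); port mouth (597,272). c2 — probe top centre ≈(138,163) in the top view, disc centre (92,221); in the scene view top face corners (555,100),(597,113),(588,138),(542,128), disc centre (610,268).

```bash
python3 - <<'E'
from h import *
t=cam("top"); s=cam("scene")
f=lambda x0,y0,k,L:[(x0+(u+.5)/k-.5,y0+(v+.5)/k-.5) for u,v in L]
np.set_printoptions(precision=1,suppress=True)
def fit(model,pts):
    m=np.array(model,float);p=np.array(pts)[:,:2];mc=m.mean(0);pc=p.mean(0)
    U,S,V=np.linalg.svd((m-mc).T@(p-pc));Rm=(V.T@np.diag([1,np.linalg.det(V.T@U.T)])@U.T)
    th=np.arctan2(Rm[1,0],Rm[0,0]);o=pc-Rm@mc
    print("origin",o,"th %.3f"%th,"res",np.linalg.norm((m@Rm.T+o)-p,axis=1));return o,th,Rm
D=[at(t,p,34) for p in f(190,150,6,[(82,96),(155,100),(133,402),(58,396)])]
od,td,Rd=fit([(18,75),(-18,75),(-18,-75),(18,-75)],D) 
od,td,Rd=fit([(18,-75),(-18,-75),(-18,75),(18,75)],D)
Up=[at(t,p,22) for p in f(190,150,6,[(448,188),(688,152),(718,352),(474,390)])]
print("unit: "); ou,tu,Ru=fit([(60,-50),(-60,-50),(-60,50),(60,50)],Up)
port=at(t,f(190,150,6,[(597,272)])[0],58);print("port",port,"expected",ou+Ru@[-8,10])
seat=od+Rd@[-78,0];print("seat",seat,"unit in seat frame",Rd.T@(ou-seat),tu-td)
# probe
h=at(t,f(385,130,4,[(138,163)])[0],180);dk=at(t,f(385,130,4,[(92,221)])[0],5)
print("probe top",h,"disc",dk)
P=f(165,250,4,[(275,100),(317,113),(308,138),(262,128)])
C=[at(s,p,180) for p in P];print(np.array(C),np.mean(C,0),"disc",at(s,f(165,250,4,[(330,268)])[0],5))
E
```

```text
origin [583.5 315.6] th -1.575 res [36.  36.4 36.2 36.5]
origin [583.5 315.6] th 1.562 res [0.4 0.7 0.7 1.1]
unit: 
origin [580.2  85. ] th 1.747 res [0.9 0.6 0.6 0.8]
port [571.9  75.3  58. ] expected [571.7  75.4]
seat [582.8 237.6] unit in seat frame [-152.6    1.4] 0.18460169374976432
probe top [ 621.2 -272.4  180. ] disc [ 621.5 -272.2    5. ]
[[ 611.2 -270.9  180. ]
 [ 631.1 -262.4  180. ]
 [ 637.5 -274.3  180. ]
 [ 617.6 -285.1  180. ]] [ 624.4 -273.2  180. ] disc [ 623.9 -274.1    5. ]
```

```bash
cat >> h.py <<'E'
def to(x,y,z,ya=None):
    "offset (30mm units, tool axes) and spin (8deg units) from the measured pose to TCP x,y,z with tool y at world angle ya"
    st=ctrl.observe();q=st["eef_rot"];M=R.from_quat([q[1],q[2],q[3],q[0]]).as_matrix()
    off=M.T@(np.array([x,y,z])-st["tool_pos"])/30
    a=np.arctan2(M[1,1],M[0,1]); sp=0 if ya is None else -np.degrees((ya-a+np.pi)%(2*np.pi)-np.pi)/8
    print("off",off.round(3),"spin %.3f"%sp,"yang %.4f tilt z"%a,M[:,2].round(4),"pos",st["tool_pos"].round(1))
E
python3 - <<'E'
from h import *
to(583,-32,300,-.009); to(583,-32,182,-.009)
print(vision.get_image("wrist")["tool_from_camera"].round(3))
E
```

```text
off [ 18.537 -11.563   3.489] spin -9.361 yang -1.3160 tilt z [-2.e-04  7.e-04 -1.e+00] pos [ 132.3 -507.9  404.4]
off [ 18.537 -11.56    7.422] spin -9.361 yang -1.3160 tilt z [-2.e-04  7.e-04 -1.e+00] pos [ 132.3 -507.9  404.4]
[[-0.0000e+00 -9.6500e-01 -2.6400e-01  6.8046e+01]
 [ 1.0000e+00 -0.0000e+00  1.0000e-03  2.0100e-01]
 [-1.0000e-03 -2.6400e-01  9.6500e-01  3.1819e+01]
 [ 0.0000e+00  0.0000e+00  0.0000e+00  1.0000e+00]]
```

```bash
python3 -m handwheel '{"jaw":[-0.2,-0.2,-0.2,-0.2,-0.2,-0.2,-0.2,-0.2,-0.2,-0.2,-0.2,-0.2,-0.2,-0.2,-0.2,-0.2,-0.2,-0.2],"offset":[[18.54,-11.56,3.5],[18.54,-11.56,3.5],[18.54,-11.56,3.5],[18.54,-11.56,3.5],[18.54,-11.56,3.5],[18.54,-11.56,3.5],[18.54,-11.56,3.5],[18.54,-11.56,3.5],[18.54,-11.56,3.5],[18.54,-11.56,3.5],[18.54,-11.56,3.5],[18.54,-11.56,3.5],[18.54,-11.56,3.5],[18.54,-11.56,3.5],[18.54,-11.56,3.5],[18.54,-11.56,3.5],[18.54,-11.56,3.5],[18.54,-11.56,3.5]],"spin":[-9.36,-9.36,-9.36,-9.36,-9.36,-9.36,-9.36,-9.36,-9.36,-9.36,-9.36,-9.36,-9.36,-9.36,-9.36,-9.36,-9.36,-9.36]}' 40
python3 - <<'E'
from h import *
st=ctrl.observe(); print(ctrl.tip_extent, st["grip_width"],st["clock"]); to(583,-32,183,-.009)
d=wristcam(vision.get_image("wrist"),st); cv2.imwrite("pics/w1.png",d["image"][:,:,::-1])
E
```

```text
clock: 2.15
tool_pos: [582.3, -33.6, 300.2]
eef_rot: [0.0, 0.711, 0.703, -0.0]
wrist_force: [0.8, 0.2, 0.0]
grip_width: 0.599
finger_force: 0.0
173.4 0.5992879334042592 2.15
off [0.053 0.024 3.906] spin -0.016 yang -0.0112 tilt z [-0.e+00 -2.e-04 -1.e+00] pos [582.3 -33.6 300.2]
```

View pics/w1.png

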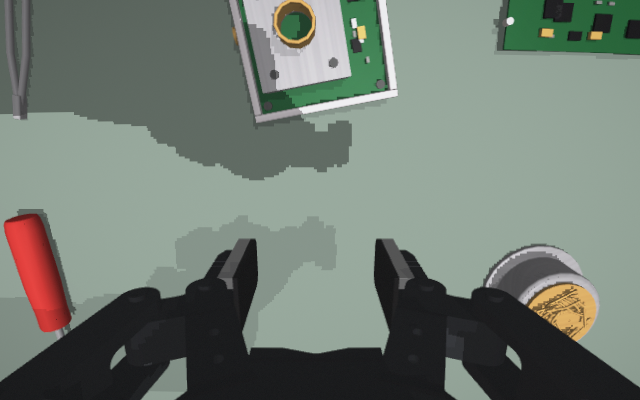

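The wrist view shows the two fingertips at ≈(257,240) and (375,240), the unit's rear rim from (257,121) to (397,92), with clear bench between; the tin and screwdriver stand well aside.

```bash
python3 - <<'E'
from h import *
st=ctrl.observe(); d=wristcam(vision.get_image("wrist"),st); K=d["camera_matrix"];T=d["tool_from_camera"]
Ti=np.linalg.inv(T)
for z in (160,165,170,173,180):
  for x in (11,):
    p=[Ti[:3]@[x,s*25.5,z,1] for s in(-1,1)]
    print(z,[cv2.projectPoints(np.array([q]),np.zeros(3),np.zeros(3),K,d["dist"])[0].ravel().round(1) for q in p])
print("rear corners",at(d,(257,121),22),at(d,(397,92),22),"port",at(d,(295,23),58))
E
```

```text
160 [array([248.1, 245.2]), array([376.3, 245.1])]
165 [array([250.3, 240.3]), array([374.2, 240.2])]
170 [array([252.4, 235.7]), array([372.3, 235.7])]
173 [array([253.6, 233.1]), array([371.2, 233. ])]
180 [array([256.2, 227.3]), array([368.8, 227.3])]
rear corners [543.85656257  19.3772376   22.        ] [640.19521963  37.79567721  22.        ] port [573.65040054  74.78807214  58.        ]
```

```bash
python3 -m handwheel '{"jaw":[-0.2,-0.2,-0.2,-0.2,-0.2,-0.2],"offset":[[0.05,0.02,1.5],[0.05,0.02,3],[0.05,0.02,3.7],[0.05,0.02,4.03],[0.05,0.02,4.03],[0.05,0.02,4.03]],"spin":[0,0,0,0,0,0]}'
python3 -m handwheel '{"jaw":[-0.2,-0.2,-0.2,-0.2,-0.2,-0.2,-0.2,-0.2,-0.2,-0.2,-0.2,-0.2,-0.2,-0.2,-0.2,-0.2,-0.2,-0.2,-0.2,-0.2],"offset":[[0.5,0,0],[1,0,0],[1.3,0,0],[1.5,0,0],[1.7,0,0],[1.9,0,0],[2.1,0,0],[2.3,0,0],[2.5,0,0],[2.7,0,0],[2.9,0,0],[3.1,0,0],[3.3,0,0],[3.5,0,0],[3.7,0,0],[3.9,0,0],[4.1,0,0],[4.3,0,0],[4.5,0,0],[4.5,0,0]],"spin":[0,0,0,0,0,0,0,0,0,0,0,0,0,0,0,0,0,0,0,0]}'
python3 - <<'E'
from h import *
st=ctrl.observe(); to(583,165,180,-.009)
d=cam("top"); cv2.imwrite("pics/c3.png",crop(d,190,150,130,80,6))
E
```

```text
clock: 2.85
tool_pos: [584.5, -31.0, 180.0]
eef_rot: [0.001, 0.71, 0.704, 0.001]
wrist_force: [0.8, -0.9, 0.7]
grip_width: 0.596
finger_force: 0.0
clock: 4.85
tool_pos: [585.1, 105.3, 178.9]
eef_rot: [-0.0, 0.71, 0.704, 0.001]
wrist_force: [-0.7, -0.1, -0.3]
grip_width: 0.6
finger_force: 0.0
off [ 1.989 -0.085 -0.034] spin 0.008 yang -0.0079 tilt z [ 2.0e-04  1.3e-03 -1.0e+00] pos [585.1 105.3 178.9]
```

View pics/c3.png

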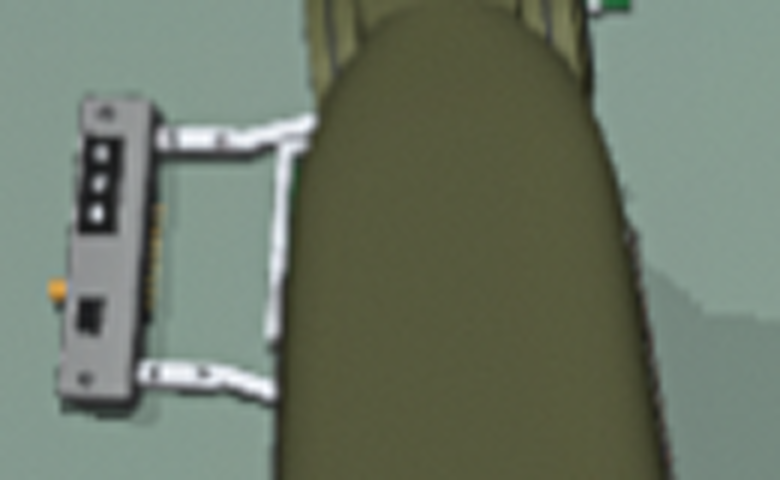

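The picture shows the unit squared up: leading edge from (287,142) to (270,342), parallel to the dock, a few mm to the far side but within the splayed mouth. Keep pushing.

```bash
python3 -m handwheel '{"jaw":[-0.2,-0.2,-0.2,-0.2,-0.2,-0.2,-0.2,-0.2,-0.2,-0.2,-0.2,-0.2],"offset":[[0.15,0,0],[0.3,0,0],[0.45,0,0],[0.6,0,0],[0.75,0,0],[0.9,0,0],[1.05,0,0],[1.2,0,0],[1.35,0,0],[1.5,0,0],[1.6,0,0],[1.6,0,0]],"spin":[0,0,0,0,0,0,0,0,0,0,0,0]}'
python3 -m handwheel '{"jaw":[-0.2,-0.2,-0.2,-0.2,-0.2],"offset":[[0.05,0,0],[0.1,0,0],[0.15,0,0],[0.2,0,0],[0.2,0,0]],"spin":[0,0,0,0,0]}'
```

```text
clock: 6.1
tool_pos: [585.4, 152.9, 178.7]
eef_rot: [-0.0, 0.71, 0.704, 0.0]
wrist_force: [-0.5, -2.1, 1.0]
grip_width: 0.6
finger_force: 1.0
clock: 6.6
tool_pos: [585.4, 158.5, 178.7]
eef_rot: [-0.0, 0.71, 0.704, 0.0]
wrist_force: [-1.0, -2.8, 0.6]
grip_width: 0.594
finger_force: 1.4
```

```bash
python3 -m handwheel '{"jaw":[-0.2,-0.2,-0.2,-0.2],"offset":[[0.04,0,0],[0.08,0,0],[0.12,0,0],[0.12,0,0]],"spin":[0,0,0,0]}'
python3 -m handwheel '{"jaw":[-0.2,-0.2,-0.2],"offset":[[0.04,0,0],[0.08,0,0],[0.08,0,0]],"spin":[0,0,0]}'
python3 -m handwheel '{"jaw":[-0.2,-0.2,-0.2],"offset":[[0.04,0,0],[0.07,0,0],[0.07,0,0]],"spin":[0,0,0]}'
```

```text
clock: 7.0
tool_pos: [585.5, 162.1, 178.7]
eef_rot: [-0.0, 0.71, 0.704, 0.0]
wrist_force: [-2.2, -3.0, -0.3]
grip_width: 0.599
finger_force: 1.3
clock: 7.3
tool_pos: [585.6, 164.5, 178.8]
eef_rot: [-0.0, 0.71, 0.704, 0.0]
wrist_force: [-1.5, -2.4, -0.5]
grip_width: 0.599
finger_force: 1.2
clock: 7.6
tool_pos: [585.2, 165.7, 178.7]
eef_rot: [0.001, 0.71, 0.704, -0.001]
wrist_force: [-1.9, -6.2, 1.3]
grip_width: 0.598
finger_force: 2.8
```

```bash
python3 -m handwheel '{"jaw":[-0.2,-0.2,-0.2],"offset":[[0.03,0,0],[0.05,0,0],[0.05,0,0]],"spin":[0,0,0]}'
python3 -m handwheel '{"jaw":[-0.2,-0.2,-0.2],"offset":[[0.02,0,0],[0.03,0,0],[0.03,0,0]],"spin":[0,0,0]}'
```

```text
clock: 7.9
tool_pos: [584.7, 166.6, 178.7]
eef_rot: [0.001, 0.71, 0.704, -0.002]
wrist_force: [-2.8, -8.5, 2.1]
grip_width: 0.603
finger_force: 3.9
clock: 8.2
tool_pos: [584.5, 167.1, 178.7]
eef_rot: [0.001, 0.711, 0.704, -0.003]
wrist_force: [-4.1, -9.8, 3.5]
grip_width: 0.606
finger_force: 4.6
```

```bash
python3 -m handwheel '{"jaw":[-0.2,-0.2,-0.2],"offset":[[0.03,0,0],[0.07,0,0],[0.07,0,0]],"spin":[0,0,0]}'
python3 -m handwheel '{"jaw":[-0.2,-0.2,-0.2],"offset":[[0.03,0,0],[0.07,0,0],[0.07,0,0]],"spin":[0,0,0]}'
python3 - <<'E'
from h import *
st=ctrl.observe(); to(583,100,180,-.009)
d=wristcam(vision.get_image("wrist"),st); cv2.imwrite("pics/w2.png",d["image"][:,:,::-1])
E
```

```text
clock: 8.5
tool_pos: [584.0, 168.4, 178.6]
eef_rot: [0.001, 0.711, 0.704, -0.004]
wrist_force: [-5.1, -12.7, 5.8]
grip_width: 0.598
finger_force: 6.1
clock: 8.8
tool_pos: [583.4, 169.5, 178.6]
eef_rot: [0.002, 0.711, 0.703, -0.005]
wrist_force: [-5.7, -14.6, 7.6]
grip_width: 0.601
finger_force: 7.8
off [-2.319  0.009 -0.024] spin -0.010 yang -0.0104 tilt z [-0.005  -0.0104 -0.9999] pos [583.4 169.5 178.6]
```

View pics/w2.png

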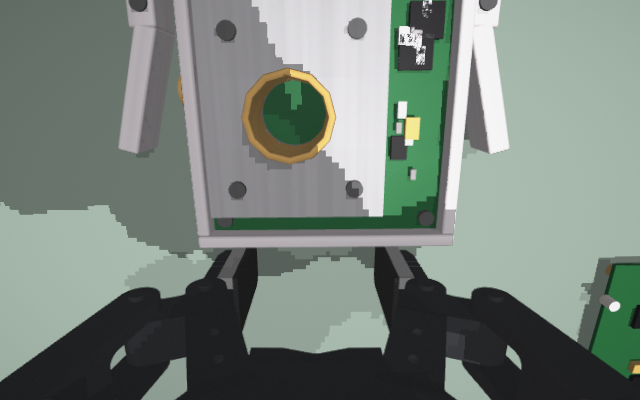

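The wrist view shows the unit between the cheeks, its rear edge straight from (199,243) to (453,240) against both fingers, port at (289,115). I'll back off and lift, then measure from above.

```bash
python3 -m handwheel '{"jaw":[-0.2,-0.2,-0.2,-0.2,-0.2,-0.2,-0.2,-0.2,-0.2,-0.2,-0.2,-0.2,-0.2,-0.2,-0.2,-0.2],"offset":[[-0.2,0,0],[-0.6,0,0],[-1.6,0,0],[-2.5,0,-1],[-4,0,-2.5],[-5.5,0,-3.5],[-7,0,-4.5],[-8.5,0,-5.5],[-10,0,-5.5],[-11,0,-5.5],[-11,0,-5.5],[-11,0,-5.5],[-11,0,-5.5],[-11,0,-5.5],[-11,0,-5.5],[-11,0,-5.5]],"spin":[0,0,0,0,0,0,0,0,0,0,0,0,0,0,0,0]}'
python3 - <<'E'
from h import *
d=cam("top"); s=cam("scene"); cv2.imwrite("pics/c4.png",np.vstack([crop(d,190,150,110,75,7)[:,:,:],cv2.resize(crop(s,310,120,110,0 or 55,7),(770,0 or 385))*0+0])[:525])
to(623,-273,345,-.009)
E
```

```text
clock: 10.45
tool_pos: [582.8, -156.0, 343.7]
eef_rot: [-0.0, 0.71, 0.704, 0.0]
wrist_force: [0.6, 0.4, 1.0]
grip_width: 0.599
finger_force: 0.0
off [-3.877  1.373 -0.043] spin 0.007 yang -0.0080 tilt z [-1.e-04  1.e-04 -1.e+00] pos [ 582.7 -156.4  343.7]
```

View pics/c4.png

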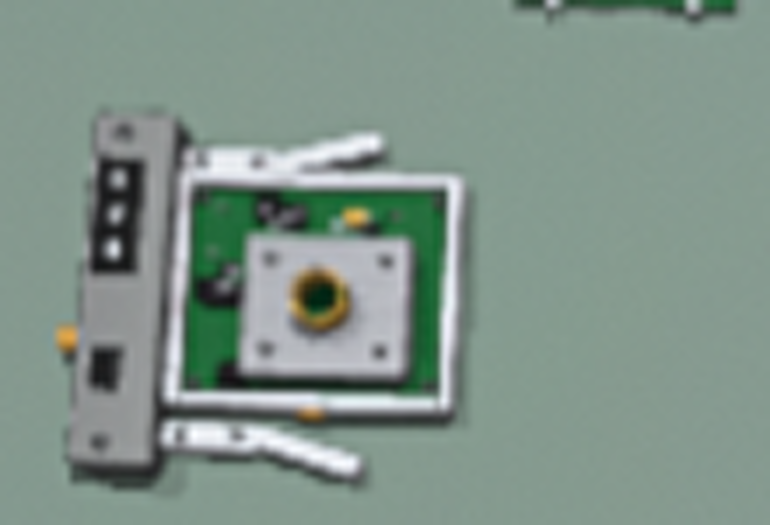

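The unit's leading rim (180,172)–(163,405) lies against the head's face (182,122)–(155,462), rear corners at (465,178) and (452,415), port mouth at (319,299).

```bash
python3 - <<'E'
from h import *
np.set_printoptions(precision=1,suppress=True)
t=cam("top"); f=lambda L:[(190+(u+.5)/7-.5,150+(v+.5)/7-.5) for u,v in L]
th=1.562;Rd=np.array([[np.cos(th),-np.sin(th)],[np.sin(th),np.cos(th)]]);seat=np.array([582.8,237.6])
for n,z,L in(("head",34,[(97,113),(182,122),(155,462),(70,460)]),("unit",22,[(180,172),(465,178),(452,415),(163,405)]),("port",58,[(319,299)])):
    P=np.array([at(t,p,z)[:2] for p in f(L)]); print(n,"seat frame",((P-seat)@Rd).tolist(),"world mean",P.mean(0))
# try where model corners for home would show
def px(x,y,z):
    w=np.r_[seat+Rd@[x,y],z]; return (proj(t,w)[0]-[190,150]+.5)*7-.5
print("home rear corners",px(-60,-50,22),px(-60,50,22),"lead",px(60,-50,22),px(60,50,22))
E
```

```text
head seat frame [[95.781019241206, -74.863401804585], [59.35197732311658, -72.03622281982601], [59.813314343399824, 72.57826455858029], [95.2908892750964, 72.98381660326996]] world mean [583.8 315.2]
unit seat frame [[61.172572763279845, -53.31770843803957], [-59.820098160797855, -54.477362582211704], [-60.26385859620632, 46.745151014629904], [60.86622409967637, 46.613487060438175]] world mean [586.4 238.1]
port seat frame [[-7.893274077951246, 6.8171606461672045]] world mean [575.9 229.8]
home rear corners [464.8 188.4] [450.9 422.7] lead [182.2 179.7] [164.5 413.1]
```

Unit is home (x error ≈0, lateral 3.6 mm within the cheek slop). Now to the probe: move above it and look.

```bash
python3 - <<'E'
from h import *
to(622,-273,480,-1.13)
E
```

```text
off [-3.871  1.342 -4.541] spin 8.034 yang -0.0083 tilt z [-0.e+00  1.e-04 -1.e+00] pos [ 582.7 -156.5  343.8]
```

```bash
python3 -m handwheel '{"jaw":[-1,-1,-1,-1,-1,-1,-1,-1,-1,-1,-1,-1,-1],"offset":[[0,0,-1.6],[-0.5,0.2,-3],[-1.2,0.4,-4.54],[-2.4,0.8,-4.54],[-3.87,1.34,-4.54],[-3.87,1.34,-4.54],[-3.87,1.34,-4.54],[-3.87,1.34,-4.54],[-3.87,1.34,-4.54],[-3.87,1.34,-4.54],[-3.87,1.34,-4.54],[-3.87,1.34,-4.54],[-3.87,1.34,-4.54]],"spin":[1,2,3,4,5,6,7,8.03,8.03,8.03,8.03,8.03,8.03]}'
python3 - <<'E'
from h import *
st=ctrl.observe(); d=wristcam(vision.get_image("wrist"),st)
p=proj(d,[622,-273,180])[0]; print(p,d["camera_matrix"][0,0])
x0,y0=int(max(0,min(480,p[0]-80))),int(max(0,min(280,p[1]-60))); print(x0,y0)
cv2.imwrite("pics/w3.png",crop(d,x0,y0,160,120,5)); to(622,-273,480,-1.13)
E
```

```text
clock: 11.9
tool_pos: [621.8, -273.4, 480.1]
eef_rot: [0.0, 0.976, 0.219, 0.0]
wrist_force: [-0.6, 0.2, 1.0]
grip_width: 1.002
finger_force: 0.0
[314.26725976 187.76818434] 348.68673243507175
234 127
off [ 0.013 -0.008  0.003] spin 0.003 yang -1.1296 tilt z [ 1.e-04 -0.e+00 -1.e+00] pos [ 621.7 -273.4  480.1]
```

View pics/w3.png

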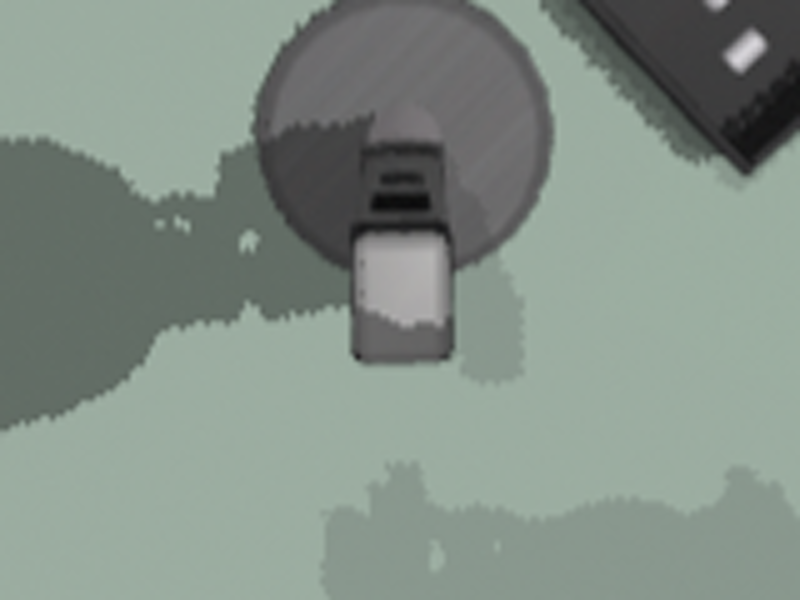

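Seen from above, the handle's top is squared to the tool: corners ≈(352,227),(452,227),(453,362),(352,362), centre (402,295) in the crop.

```bash
python3 - <<'E'
from h import *
st=ctrl.observe(); d=wristcam(vision.get_image("wrist"),st)
for u,v in((402,295),(352,228),(452,226),(352,362),(452,361)): print(at(d,(234+(u+.5)/5-.5,127+(v+.5)/5-.5),180).round(1))
to(622.5,-271.5,294,-1.13)
E
```

```text
[ 623.5 -272.1  180. ]
[ 629.9 -260.4  180. ]
[ 636.9 -274.4  180. ]
[ 610.1 -269.5  180. ]
[ 617.1 -283.9  180. ]
off [ 0.049 -0.047  6.202] spin 0.002 yang -1.1297 tilt z [ 1.e-04 -0.e+00 -1.e+00] pos [ 621.8 -273.4  480.1]
```

```bash
python3 -m handwheel '{"jaw":[-1,-1,-1,-1,-1,-1,-1,-1,-1,-1],"offset":[[0.05,-0.01,0.5],[0.05,-0.01,1.5],[0.05,-0.01,2.5],[0.05,-0.01,3.3],[0.05,-0.01,4.1],[0.05,-0.01,4.9],[0.05,-0.01,5.6],[0.05,-0.01,6.0],[0.05,-0.01,6.2],[0.05,-0.01,6.2]],"spin":[0,0,0,0,0,0,0,0,0,0]}'
python3 -m handwheel '{"jaw":[-0.4,0.2,0.4,0.5,0.6,0.7,0.8,0.9,1,1,1,1],"offset":[[0,0,0],[0,0,0],[0,0,0],[0,0,0],[0,0,0],[0,0,0],[0,0,0],[0,0,0],[0,0,0],[0,0,0],[0,0,0],[0,0,0]],"spin":[0,0,0,0,0,0,0,0,0,0,0,0]}' 60
```

```text
clock: 13.0
tool_pos: [622.9, -272.5, 293.5]
eef_rot: [-0.0, 0.976, 0.219, -0.0]
wrist_force: [0.6, 0.3, 0.6]
grip_width: 1.002
finger_force: 0.0
clock: 14.2
tool_pos: [623.1, -272.6, 294.4]
eef_rot: [0.0, 0.976, 0.218, 0.0]
wrist_force: [-0.3, 0.1, 4.9]
grip_width: 0.182
finger_force: 58.7
```

```bash
python3 -m handwheel '{"jaw":[1,1,1,1,1,1,1,1,1,1,1,1,1],"offset":[[0,0,-0.1],[0,0,-0.3],[0,0,-0.6],[0,0,-0.9],[0,0,-1.2],[0,0,-1.6],[0,0,-2],[0,0,-2.5],[0,0,-3],[0,0,-3.4],[0,0,-3.6],[0,0,-3.6],[0,0,-3.6]],"spin":[0,0,0,0,0,0,0,0,0,0,0,0,0]}'
python3 - <<'E'
from h import *
to(576.2,200,402,None); to(576.2,230,402,-.37)
E
```

```text
clock: 15.5
tool_pos: [622.9, -272.6, 401.6]
eef_rot: [-0.0, 0.976, 0.218, -0.0]
wrist_force: [0.9, 0.6, -1.2]
grip_width: 0.181
finger_force: 58.4
off [ 5.3080e+00 -1.4912e+01 -9.0000e-03] spin 0.000 yang -1.1303 tilt z [-6.e-04  3.e-04 -1.e+00] pos [ 622.9 -272.6  401.6]
off [ 5.7340e+00 -1.5817e+01 -8.0000e-03] spin -5.445 yang -1.1303 tilt z [-6.e-04  3.e-04 -1.e+00] pos [ 622.9 -272.6  401.6]
```

```bash
python3 -m handwheel '{"jaw":[1,1,1,1,1,1,1,1,1,1,1,1,1,1,1,1,1,1,1,1],"offset":[[0.1,-0.3,0],[0.3,-0.9,0],[0.7,-1.8,0],[1.1,-2.9,0],[1.5,-4.1,0],[1.9,-5.3,0],[2.4,-6.5,0],[2.8,-7.7,0],[3.2,-8.9,0],[3.7,-10.1,0],[4.1,-11.3,0],[4.5,-12.5,0],[4.9,-13.6,0],[5.3,-14.5,0],[5.5,-15.2,0],[5.65,-15.6,0],[5.73,-15.82,0],[5.73,-15.82,0],[5.73,-15.82,0],[5.73,-15.82,0]],"spin":[-0.2,-0.5,-0.9,-1.3,-1.7,-2.1,-2.5,-2.9,-3.3,-3.7,-4.1,-4.5,-4.8,-5.1,-5.3,-5.4,-5.44,-5.44,-5.44,-5.44]}'
python3 - <<'E'
from h import *
st=ctrl.observe(); d=wristcam(vision.get_image("wrist"),st); to(576.2,230,402,-.37)
s=cam("scene")
for n,P in(("tip",[576.2,230,123]),("sleeve",[576.2,230,157]),("foot",[576.2,230,188]),("port",[576,230,58])): print(n,proj(d,P)[0].round(1),proj(s,P)[0].round(1))
a=crop(d,220,50,200,280,2); c=crop(s,335,120,100,140,4); cv2.imwrite("pics/c5.png",np.hstack([a,c]))
E
```

```text
clock: 17.5
tool_pos: [576.3, 229.0, 402.0]
eef_rot: [0.0, 0.826, 0.564, -0.0]
wrist_force: [-0.4, -0.4, -0.4]
grip_width: 0.178
finger_force: 58.4
off [ 0.031 -0.017  0.002] spin -0.016 yang -0.3722 tilt z [ 0.e+00 -2.e-04 -1.e+00] pos [576.3 229.  402.1]
tip [313.  192.9] [374.4 144. ]
sleeve [312.7 206.7] [375.9 134.3]
foot [312.3 223.3] [377.3 125.1]
port [313.2 174.5] [371.6 161.2]
```

View pics/c5.png

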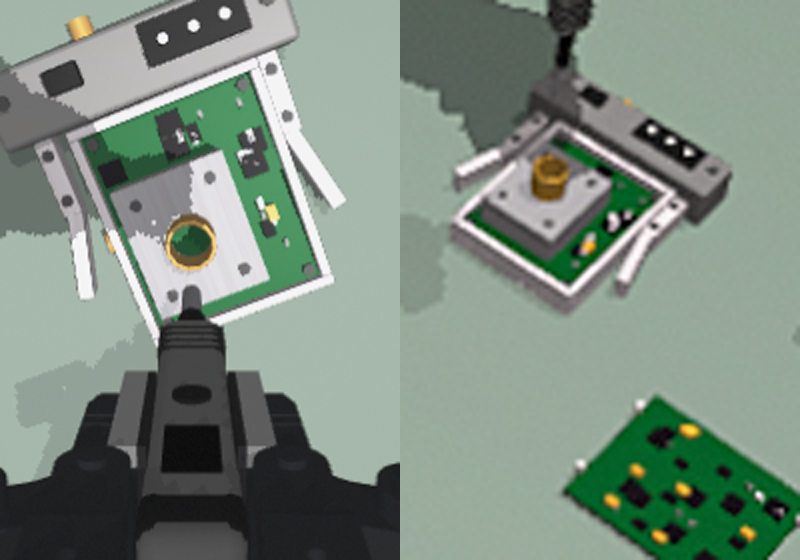

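The wrist crop shows the tip near (192,287), the handle foot near (160–225,322) and the port mouth centred near (190,243). The scene crop shows the mouth at (550,160) with the stem hanging behind it. That uses up my picture views, so from here I measure with image code.

```bash
python3 - <<'E'
from h import *
np.set_printoptions(linewidth=250)
st=ctrl.observe(); d=wristcam(vision.get_image("wrist"),st); im=d["image"]; np.save("w5.npy",im)
hsv=cv2.cvtColor(im,cv2.COLOR_RGB2HSV); m=cv2.inRange(hsv,(8,110,60),(30,255,255)); m[:140]=0;m[200:]=0;m[:,:290]=0;m[:,345:]=0
c,_=cv2.findContours(m,cv2.RETR_EXTERNAL,cv2.CHAIN_APPROX_NONE); c=max(c,key=len); print("ring",cv2.fitEllipse(c),cv2.boundingRect(c))
print("model outer top ring", proj(d,[[576+12*np.cos(a),230+12*np.sin(a),58] for a in np.arange(0,6.28,.5)]).round(0).tolist()[:0])
P=proj(d,[[576+12*np.cos(a),230+12*np.sin(a),58] for a in np.arange(0,6.28,.1)]).astype(np.float32); print("model",cv2.fitEllipse(P))
g=im.sum(2)//3
print("cols 304..328 ; rows 180..222 step 1")
for v in range(184,218): print(v,g[v,302:330])
E
```

```text
ring ((314.8080749511719, 171.22715759277344), (24.022045135498047, 26.452817916870117), 179.35777282714844) (303, 158, 25, 27)
model outer top ring []
model ((313.21099853515625, 174.53128051757812), (25.709226608276367, 26.24993133544922), 91.97416687011719)
cols 304..328 ; rows 180..222 step 1
184 [218 219 222 220 201 201 199 195 176 180 187 177 173 171 173 179 184 186 192 218 216 222 223 226 227 226 226 224]
185 [219 219 221 221 202 201 203 201 188 189 202 196 176 191 174 197 199 196 201 224 224 222 223 225 227 226 227 225]
186 [219 218 220 221 217 215 216 202 200 200 215 200 191 199 190 201 215 214 217 223 225 223 222 223 227 226 226 226]
187 [220 218 219 221 222 221 221 205 216 215 219 203 206 218 216 216 220 220 219 222 224 224 221 222 225 227 226 227]
188 [221 219 218 221 221 222 220 217 222 220 219 216 219 223 221 221 220 220 219 221 224 225 222 221 224 226 226 227]
189 [221 220 218 219 222 222 221 222 223 221 219 221 223 223 222 221 220 220 219 221 223 224 224 221 222 226 227 227]
190 [222 220 219 218 221 222 222 221 222 222 221 219 222 223 223 221 221 220 220 220 222 224 2
[... 2369 characters left out ...]
5 244 244 244]
211 [ 99  88  78  76  67  69  68  68  69  70  70  70  70  70  71  70  71  70  70  70  71  70  73 101 159 190 213 244]
212 [ 81  64  58  59  63  63  63  62  63  61  59  59  62  63  63  63  63  63  64  63  61  61  60  60  63  66 105 200]
213 [49 40 39 39 42 42 43 42 43 41 39 41 42 43 42 43 43 41 42 44 39 40 41 40 42 43 47 79]
214 [34 34 46 46 60 60 58 60 60 60 59 60 60 60 61 60 56 61 60 60 59 60 60 61 52 38 33 33]
215 [39 50 55 53 59 60 62 62 62 63 63 62 63 63 60 59 57 62 63 63 63 63 63 63 56 50 43 32]
216 [34 41 42 41 40 40 43 42 42 43 42 43 42 42 40 40 40 40 43 43 42 43 43 42 40 40 37 29]
217 [33 36 45 47 60 60 60 59 59 55 56 61 61 61 61 61 62 60 61 60 60 60 60 61 53 38 32 31]
```

```bash
cat >> h.py <<'E'
from scipy.optimize import least_squares
def tool_px(d,P):
    Ti=np.linalg.inv(d["tool_from_camera"]); Q=(Ti[:3,:3]@np.array(P,float).reshape(-1,3).T).T+Ti[:3,3]
    return cv2.projectPoints(Q,np.zeros(3),np.zeros(3),d["camera_matrix"],d["dist"])[0].reshape(-1,2)
def circ(x,y,z,r): 
    a=np.arange(0,6.283,.05); return np.c_[x+r*np.cos(a),y+r*np.sin(a),z+0*a]
E
python3 - <<'E'
from h import *
st=ctrl.observe(); d=wristcam(vision.get_image("wrist"),st)
print("port by wrist",at(d,(314.8,171.2),58).round(1), at(d,(314.8,171.2),57).round(1))
def feat(p):
    x,y,dz=p; zt=280+dz  # tip distance ahead of TCP if grip exact: 155+125
    tip=tool_px(d,circ(x,y,zt,3.5)); sl=tool_px(d,circ(x,y,zt-34,4.5))
    ft=tool_px(d,[[x+11,y,zt-65]])
    return tip[:,1].min(),sl[:,1].min(),ft[0,1],tip[:,0].mean(),sl[:,0].mean()
obs=np.array([192.0,203.3,209.7,315.6,315.5])-0
for p in((0,0,0),(-1,0,0),(-2,0,0),(-3,0,0),(0,0,-5),(0,0,5)): print(p,np.round(feat(p),1))
r=least_squares(lambda p:np.array(feat(p))-obs,[0,0,0]);print(r.x,r.fun)
r=least_squares(lambda p:(np.array(feat([p[0],p[1],-.7]))-obs)[[0,1,3,4]],[0,0]);print(r.x,r.fun)
E
```

```text
port by wrist [578.5 232.6  58. ] [578.5 232.4  57. ]
(0, 0, 0) [189.3 201.  205.6 313.7 313.5]
(-1, 0, 0) [190.6 202.5 207.3 313.7 313.5]
(-2, 0, 0) [191.9 204.  209.  313.7 313.5]
(-3, 0, 0) [193.2 205.5 210.8 313.7 313.5]
(0, 0, -5) [191.  203.3 208.3 313.6 313.4]
(0, 0, 5) [187.6 198.9 203.  313.7 313.5]
[-0.6091671   1.35284136 -4.70109805] [-0.26167681  0.77107304 -0.46521386 -0.08341924  0.07260555]
[-1.55147661  1.35751667] [-0.41642192  0.36615032 -0.08282047  0.07226617]
```

```bash
python3 -m handwheel '{"jaw":[1,1,1,1,1,1,1,1],"offset":[[0.08,0,0.2],[0.08,0,0.6],[0.08,0,1.0],[0.08,0,1.3],[0.08,0,1.5],[0.08,0,1.6],[0.08,0,1.6],[0.08,0,1.6]],"spin":[0,0,0,0,0,0,0,0]}'
python3 - <<'E'
from h import *
np.set_printoptions(linewidth=250)
st=ctrl.observe(); d=wristcam(vision.get_image("wrist"),st); im=d["image"]; to(576.2,230,354)
hsv=cv2.cvtColor(im,cv2.COLOR_RGB2HSV); m=cv2.inRange(hsv,(8,110,40),(30,255,255)); m[:100]=0;m[230:]=0;m[:,270:]=m[:,270:];m[:,:270]=0;m[:,365:]=0
c,_=cv2.findContours(m,cv2.RETR_EXTERNAL,cv2.CHAIN_APPROX_NONE); c=max(c,key=len); print("ring",cv2.fitEllipse(c),cv2.boundingRect(c))
P=proj(d,circ(576.1,230,58,12)).astype(np.float32); print("model",cv2.fitEllipse(P), "bbox",P.min(0),P.max(0))
g=im.sum(2)//3
for v in range(172,200,1): print(v,g[v,300:332])
s=cam("scene"); print("scene port pred",proj(s,[576.1,230,58]),"tip",proj(s,[576.6,231.3,74.6]),proj(s,[576.6,231.3,108]))
hs=cv2.cvtColor(s["image"],cv2.COLOR_RGB2HSV); m=cv2.inRange(hs,(8,110,40),(30,255,255))
ys,xs=np.nonzero(m[140:180,355:390]); print("scene brass bbox",xs.min()+355,xs.max()+355,ys.min()+140,ys.max()+140,xs.mean()+355)
gs=s["image"].sum(2)//3
for v in range(136,176): print(v,gs[v,360:386], ''.join('#' if k else '.' for k in m[v,360:386]))
E
```

```text
clock: 18.5
tool_pos: [577.1, 232.3, 354.3]
eef_rot: [0.0, 0.825, 0.565, 0.0]
wrist_force: [-0.4, 1.1, -0.3]
grip_width: 0.18
finger_force: 58.4
off [-0.084 -0.003  0.018] spin 0.000 yang -0.3707 tilt z [ 1.e-03  4.e-04 -1.e+00] pos [577.2 232.3 354.5]
ring ((315.13409423828125, 187.04183959960938), (26.5304012298584, 29.705219268798828), 178.40626525878906) (301, 171, 29, 32)
model ((313.4243469238281, 191.52291870117188), (29.57331085205078, 30.586122512817383), 91.00354766845703) bbox [298.1319 176.7361] [328.71338 206.30919]
172 [137 138 137 135 134 133 134 132 107  89  79  79  79  81  81  80  80  81  80  81  82  87  98 117 176 203 223 226 227 227 228 226]
173 [136 138 138 135 134 133 115 100  82  79  79  80  80  81  81  82  81  82  82  81  81  81  81  91 140 186 222 225 227 227 228 227]
174 [136 137 138 135 134 114  87  76  78  79  79  80  80  80  80  81  81  81  81  82  82  81  80  81  84 130 221 224 226 227 227 228]
175 [135 136 138 135 107  86  77  78  78  79  78  79  86  90  97 102 104 109 106  89  80  81  80  81  80  95 174 223 226 227 227 228]
176 [136 136 137 135  79  75 
[... 8075 characters left out ...]
...............
171 [186 196 190 187 187 185 185 187 184 181 196 193 190 192 192 189 186 183 184 186 186 161 113  75  85  85] ..........................
172 [132 173 187 192 186 184 186 187 188 189 184 183 184 186 188 185 183 183 188 185 163 111  75  83  86  72] ..........................
173 [ 64 103 151 180 194 187 189 187 188 183 185 186 190 189 186 185 183 187 184 158 113  74  84  83  71  50] ..........................
174 [ 71  62  80 134 173 189 194 188 184 185 183 174 171 184 186 185 189 183 149  92  76  84  81  71  49  40] ..........................
175 [ 82  76  64  68 104 148 178 193 188 190 168 114 112 154 189 189 185 149  89  68  84  83  69  48  40  26] ..........................
```

Wrist and scene measurements both put the stem centred over the mouth (within about 1 mm). Lowering slowly.

```bash
python3 -m handwheel '{"jaw":[1,1,1,1,1,1,1,1,1,1,1,1,1,1,1,1,1,1,1],"offset":[[0,0,0.05],[0,0,0.15],[0,0,0.25],[0,0,0.35],[0,0,0.45],[0,0,0.55],[0,0,0.65],[0,0,0.75],[0,0,0.85],[0,0,0.95],[0,0,1.05],[0,0,1.15],[0,0,1.25],[0,0,1.35],[0,0,1.45],[0,0,1.5],[0,0,1.55],[0,0,1.55],[0,0,1.55]],"spin":[0,0,0,0,0,0,0,0,0,0,0,0,0,0,0,0,0,0,0]}'
python3 - <<'E'
from h import *
np.set_printoptions(linewidth=250)
st=ctrl.observe(); d=wristcam(vision.get_image("wrist"),st); im=d["image"]; to(577.1,232.3,303.4)
g=im.sum(2)//3
P=proj(d,circ(576.1,230,58,12)); print("model mouth bbox",P.min(0),P.max(0)); Q=proj(d,circ(576.1,230,58,10)); print("bore",Q.min(0),Q.max(0))
for v in range(184,220,1): print(v,g[v,294:338])
E
```

```text
clock: 20.5
tool_pos: [577.0, 232.2, 307.6]
eef_rot: [0.0, 0.825, 0.565, 0.0]
wrist_force: [-0.8, 0.6, -0.0]
grip_width: 0.18
finger_force: 58.4
off [0.003 0.001 0.141] spin 0.000 yang -0.3708 tilt z [ 2.e-04  1.e-04 -1.e+00] pos [577.  232.2 307.6]
model mouth bbox [295.057309   191.96867117] [331.6784189  226.87701092]
bore [298.1099159 194.9535772] [328.62815204 224.04290361]
184 [135 135 137 137 139 138 135 135 135 135 134 134 133 133 116  91  90  85  85  79  80  80  81  81  81  82  87 100 113 125 132 132 132 132 135 136 137 139 139 138 136 136 137 138]
185 [135 135 137 137 137 138 137 135 135 135 134 133 122 107  89  79  80  81  80  80  81  81  80  81  82  81  82  81  87  99 105 111 125 133 133 135 137 138 138 138 137 136 136 138]
186 [136 136 136 136 137 139 137 136 136 134 133 115  94  83  79  79  80  80  81  81  81  81  82  82  82  81  81  82  81  82  82  88 100 124 134 134 137 139 138 138 138 136 136 137]
187 [136 136 135 137 137 138 138 137 136 133 114  87  77  78  79  80  80  81  81  81  82  83  82  81  83  82  81  82  82  81  81  81  85 106 132 134 137 137 139 139 138 136
[... 5133 characters left out ...]
8  50  30  33  40  39  40  42  43  43  43  43  42  42  41  42  43  44  44  43  42  42  43  43  41  42  42  40  42  37  31  34  85 204 223 221 220 220 219]
217 [199 197 196 195 192 151  33  34  33  35  47  48  60  60  60  61  61  61  61  61  61  62  62  62  60  57  62  61  62  62  62  60  53  39  34  33  33  69 188 224 221 220 219 220]
218 [199 197 196 195 191 151  35  36  47  54  64  65  66  67  72  71  71  71  72  71  71  72  72  67  67  66  68  72  72  71  72  72  69  62  49  39  34  70 188 225 222 220 219 220]
219 [199 198 197 195 189 106  31  32  39  43  48  48  46  47  48  49  49  49  49  48  49  48  49  46  45  44  45  48  49  48  48  48  48  48  40  32  28  59 161 225 223 220 220 220]
```

```bash
python3 -m handwheel '{"jaw":[1,1,1,1,1,1,1,1],"offset":[[0,0,0.05],[0,0,0.1],[0,0,0.14],[0,0,0.14],[0,0,0.14],[0,0,0.14],[0,0,0.14],[0,0,0.14]],"spin":[0,0,0,0,0,0,0,0]}'
python3 - <<'E'
from h import *
np.set_printoptions(linewidth=250)
z=[]
for _ in range(4):
    d=vision.get_image("wrist"); z.append(ctrl.observe()["tool_pos"])
print(np.mean(z,0)); g=d["image"].sum(2)//3
for v in (190,191,192,193,194,195,196,203,204,205,208): print(v,g[v,294:338])
s=cam("scene")["image"].sum(2)//3
for v in range(150,170): print(v,s[v,362:382])
t=cam("top"); print(proj(t,[576,230,58]))
E
```

```text
clock: 21.35
tool_pos: [577.0, 232.2, 303.4]
eef_rot: [0.0, 0.825, 0.565, 0.0]
wrist_force: [0.2, -0.7, -0.5]
grip_width: 0.176
finger_force: 58.4
[576.99983916 232.23482641 303.34638467]
190 [136 136 136 135 137 138 139 135 108  86  76  78  79  80  81  80  80  80  81  81  81  81  82  81  81  82  83  82  82  81  82  81  81  82  93 118 135 136 137 138 138 138 136 135]
191 [137 136 136 135 136 137 138 135  80  76  76  77  79  79  80  79  80  80  79  79  80  81  83  91  93  89  80  82  81  83  81  81  81  81  81  95 134 136 137 138 138 138 137 136]
192 [137 136 136 136 136 137 138 124  75  77  78  79  79  77  80 100 102 104 109 111 116 118 119 121 121 119 108  91  81  83  82  81  81  81  81  84 117 135 137 138 139 138 137 137]
193 [138 137 136 136 135 137 135 101  76  77  78  78  75  81 106 126 125 124 124 124 125 125 125 124 123 125 126 120 110  96  82  80  81  81  81  80  91 118 136 138 138 139 138 137]
194 [138 137 136 136 135 135 124  80  77  78  76  75  95 114 125 125 120 110 113 106 105 104 101 100  98 103 113 125 123 121 116 107  91  80  81  81  80  93 126 136 138 138 147 209]
19
[... 2137 characters left out ...]
8 172 103  98  84  72  50  24  23  32  43  53  80 110 106 159 203 190]
163 [178 190 193 180 133  88  74  91  70  47  47  53  48  62  86 103 108 138 169 181]
164 [184 178 181 182 172 113  54  86 100 101 116 113 104  90  85 100 109 106 100 133]
165 [173 159 159 162 166 130  44  73  96 114 130 134 130  90  75 104 110 108 110  86]
166 [163 159 161 161 161 125  45  59  64  71  70  68  64  52  79 106 109 111 114  97]
167 [163 161 162 161 167 139  50  66  70  72  74  74  67  57  87 114 111 114 110 110]
168 [166 163 162 160 167 148  81  58  67  68  69  70  64  64  98 114 112 110 109 109]
169 [165 162 160 160 162 156 135  99  71  68  61  80  92  87 104 111 110 107 108 105]
[[235.0635659 192.2542304]]
```

```bash
python3 -c "
from plant import ctrl
print(ctrl.close_job())"
```

```text
the job is handed in; nothing more can be done
None
```

The job is handed in: the unit is home in the dock, and the gripper is holding the probe still in the port. By my camera measurements the stem is centred within about 1 mm, with the sleeve edge level with the mouth to within a few millimetres. The unit sits about 3.6 mm to one side, within the play of the cheeks.

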